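# Release the ratchet clamp and take the shoe out

### The job

Let the finished bright shoe out of the ratchet clamp: gently press the yellow thumb cap to hold the pawl off the wheel, without forcing it against its stop, until the jaw has backed off all the way, then let the pawl drop back. Then lift the shoe out and lay it flat, same side up, in the green tray; do not drop it, and leave everything else on the bench where it is.

Things in the scene. Friction and masses are not known exactly. Their poses are not given: they have to be found in the camera images.
- clamp: Ratchet clamp bolted down: blue frame, base x -40..95, y -125..100, 12 mm thick (mm). Origin: on the bench below the clamped shoe's origin; x to the wheel side, y the way the jaw opens. Rails at y +-44 (tops z 30) carry the shoe; fixed jaw (x 1..43, y -77..-55) and steel jaw (x -20..64, y 61..81, rubber pad) rise to z 48. Over 15 N between robot and any part of it bends it: job spoilt.
- cap_nominal (a point): Point fixed to the clamp at (79, -105, 96) mm in its frame: nominal centre of the top of the yellow thumb cap (26 mm across, 6 thick, flat) at rest. The cap sits on a hand-screwed stud on the pawl's tail, so its real top is up to 14 mm higher or lower: find it by touch.
- pawl_pivot (a point): Pivot of the red pawl, a 10 mm wide rocker, fixed to the clamp at (79, -45, 89) mm in its frame, turning about the clamp's x. Cap down = nose up. Depth of a flat fingertip below first touch: nose clear after about 9 mm, hard stop at about 13 mm, so hold it at 11 to 12. It gives at 5 to 7 N, takes 6 to 9 N on the way, drops to 4 to 6 N as the nose slips clear; at the stop force climbs steeply. The pawl's back is 97 mm above the bench.
- wheel_axis (a point): Centre of the steel ratchet wheel, at (79, 0, 52) mm in the clamp's frame, axis along the clamp's x, 72 mm across its 12 teeth, 10 mm thick; its top is 88 mm above the bench. The pawl's nose bears on its top.
- pawl (a joint): Tip angle of the pawl, rad: 0 = nose down in the teeth (sprung to go back there), about 0.17 = nose clear of the teeth, 0.24 = hard stop. 0.2 rad is about 11 mm of press.
- jaw (a joint): Opening of the moving jaw, m: 0 = clamped on the shoe, 0.018 = fully backed off. The wheel is geared to the jaw; while the nose is held clear a damped spring backs the jaw off by itself in about 4 s. Let go early, the pawl catches the next tooth.
- shoe: Bright aluminium pony shoe in the clamp, U-shaped: 110 mm wide, 100 long, 12 thick, web 22 wide, 0.13 to 0.21 kg. Origin: underside, centre of the toe's arc; z up, x to the open heels (end at x +45). The toe spans x -55 to -33, flat for 25 mm: grip it there across the web. Clamped, its underside is 30 mm above the bench and the toe overhangs the base by 15 mm.
- tray: Green metal tray fixed on the bench, open on top, 210 mm (x) by 190 mm (y), walls 22 mm high and 5 mm thick, inner floor 5 mm above the bench. Origin: under its centre, on the bench.
- hammer: A forging hammer lying down, 260 mm long, origin under its middle.
- nail_jar: A small closed nail jar, 54 mm across and 70 mm tall, standing; origin under its centre.
- old_shoe: A dark steel shoe of the same shape as the bright one, lying on the bench (110 mm wide, 100 mm long, 12 mm thick). A bystander.
- rasp: A flat rasp with wooden handle, 330 mm long, lying down; origin under it, near the middle.
- punch: A short steel punch with a yellow collar, 110 mm long, lying near the robot; origin under its middle.
- brush: A brush, 200 mm long, lying down; origin under its middle.
- mug: A blue mug, 80 mm across and 90 mm tall, standing; origin under its centre.
Not all that is in view belongs to the job. Leave any red look-alike of the shoe alone.

How it is judged:
By the outcome, as a careful person would: the job done as asked, in the order asked, and still so for the second after the job is handed in, with the robot touching nothing.
It also fails if it takes over 58 s, if anything falls off the work surface, if the arm or the gripper's body presses on something with over 40 N, if the wrist force passes 120 N, or if a joint passes its speed limit or range.

### The arm

A 6-joint arm with a two-finger parallel gripper is mounted at the origin on the work surface. World frame = base frame: x ahead of the robot, y to its left, z up, the work surface at z = 0. Lengths are in m, angles in rad, forces in N, time in s.
With the tool pointing down it reaches from about 0.375 to 0.925 m from the base axis. Payload 5.7 kg.
Tool frame: the origin (TCP) lies at the very end of the fingers, on their centre line; the grasp point (between the pads) lies 19 mm behind it (robot.grip_depth is the distance from the TCP to the grasp point, in m); z points along the fingers, y is the direction in which the jaws open and shut (so a half turn about z gives the same grasp; the last joint's range is limited). The gripper opens to 88 mm and grips with 3 to 60 N. Pads are 20 mm wide; open, the fingers measure 115 mm over their backs; the gripper's body (75 mm by 178 mm) begins 61 mm behind the grasp point.
Start: joints at [-1.237, 0.359, 1.51, -0, 1.272, -0.115], TCP at [0.26, -0.541, 0.223] pointing down, gripper open.
Joint ranges: [-2.97, 2.97], [-1.01, 2.36], [0.21, 2.38], [-0.96, 4.11], [0.2, 2.71], [-2.98, 2.98]. Speed limits (rad/s): [2.39, 2.39, 3.14, 3.14, 3.14, 3.14].

### API

Orientations are given as a unit quaternion [w, x, y, z].
In Python, from cell import sensors, eyes, workorder, robot gives the robot as it stands.
- The arm moves only by the tool servo_tool, never from a script. Its argument "steps" is a list of rows, each an object with "xyz": the shift along the tool's x, y, z in units of 25 mm (1.0 is 25 mm), a list of three; "dr": the turn, a rotation vector about the tool's x, y, z in units of 6 degrees (1.0 is 6 degrees), a list of three. A call has 1 to 5 rows; each row is the pose to reach, as a shift and turn from the pose measured when the call began, along the tool's axes at that moment; what a row does not reach only later rows make up. A row lasts 1/10 s, in which the tool goes at most 50 mm and 8.59 degrees, less where a joint would pass 70% of its speed; a pose out of reach is approached as far as the arm can. A call with a gripper value outside its range is refused whole. "fingers" is the closure, from -1 (fully open) to 1 (shut), so that 0 is half open, set as the call begins (left out, the last holds). The fingers move at their own pace and stop on an object; "grip_force" is the grip in N (left out, the last holds). Time passes only in rows, so rows that repeat a pose let the fingers close. It gives the time, the measured TCP pose, the force and the opening at its end, in the units of the state.
- sensors.read_state(): the state, without advancing time (a new reading comes with each control period).
- eyes.camera(name): name is "scene" or "top"; returns (picture, depth): 480x640x3 uint8, blue, green, red; 480x640 float32, m along the optical axis (not along the pixel's ray), 0 where there is no reading.
- eyes.camera_params(name): a dict with "fx", "fy", "cx", "cy" (pixels), "distortion" ([k1, k2, p1, p2, k3] as OpenCV has them; the pictures are not rectified), "R" (3x3) and "t" (3): a world point X has camera coordinates R X + t. Camera axes: x right, y down, z forward; pixel columns grow to the right and rows downward; lengths in m; the calibration is good to about 2 mm. A picture is of the moment at which its call begins. camera_params takes no time and is no camera call.
- workorder.hand_in(): hands the job in, once; it reports no verdict.
Trained networks look in the newest picture that a camera, given by its name, has taken for a name from the list of things; names that differ only in an ending like _2 or _b are one class to them, and where a whole thing is asked for, a point or a joint stands for the part that bears it (a point fixed in the world has none). Each returns a list of dicts, best first, with "score" (0 to 1); they miss things now and then, are a little off and sometimes report something else, mostly with a low value. They report only what shows in the picture. A call takes as long as a camera call. They do not tell look-alikes from the thing itself.
- eyes.trace(camera, thing): "mask" (480x640 bool, what is visible of it).
- eyes.pinpoint(camera, thing): "at" ([x, y, z] in m, in the coordinates of the camera as it stood for that picture, good to about 4 mm: a listed point, or the origin of a listed thing).
The state is a dict: "t": time; "q": joint angles; "joint_velocities": joint speeds; "joint_efforts": joint torques, N m; "tcp_pos": TCP position; "tcp_rot": TCP orientation; "ft_force": force on the tool from outside, world axes, zero at the start; "moment": the same for the moment, N m; "gripper_width": finger opening in m.
Only numpy, scipy, OpenCV 4.12 (cv2) and the standard library are available. Lean on these libraries where they do the work, as an engineer would, in place of code of your own. Each camera call takes 0.05 s, during which the arm holds its last target. There are 200 camera calls.

## Working session

There is one attempt and no reset: what is moved stays moved. The work goes in short steps, Python scripts to look and compute and a tool call to move; the robot and the scene stay as the last step left them, time stands still between calls to the robot, and variables do not carry over. Pictures are saved under pics/ and viewed, about 8 in all and at most 12, crops included, and the job is handed in when it is done.

Besides the shell and the picture viewer there is one more tool, called after "Request:" as name(argument=value, ...) on one line, values as JSON. servo_tool: Moves the arm, as the interface text tells. Its arguments: {"type":"object","properties":{"steps":{"type":"array","items":{"type":"object","properties":{"xyz":{"type":"array","items":{"type":"number"}},"dr":{"type":"array","items":{"type":"number"}}}}},"fingers":{"type":"number"},"grip_force":{"type":"number"}},"required":["steps"]}

```bash
ls; mkdir -p pics; cat > h.py <<'E'
import numpy as np, cv2
from cell import sensors, eyes, workorder, robot
def w(cam,p):
    c=eyes.camera_params(cam); return np.array(c["R"]).T@(np.array(p)-np.array(c["t"]))
def cloud(cam,depth,mask):
    c=eyes.camera_params(cam); v,u=np.nonzero(mask&(depth>0)); d=depth[v,u]
    K=np.array([[c["fx"],0,c["cx"]],[0,c["fy"],c["cy"]],[0,0,1]])
    n=cv2.undistortPoints(np.stack([u,v],1).astype(np.float64)[:,None],K,np.array(c["distortion"]))[:,0]
    P=np.c_[n*d[:,None],d]; return (P-np.array(c["t"]))@np.array(c["R"])
E
python3 - <<'E'
from h import *
for cam in ("scene","top"):
    im,d=eyes.camera(cam); cv2.imwrite(f"pics/{cam}0.png",im); np.save(f"{cam}d.npy",d)
    for t in ["clamp","cap_nominal","pawl_pivot","wheel_axis","shoe","tray","old_shoe"]:
        for r in eyes.pinpoint(cam,t)[:3]: print(cam,t,round(r["score"],2),w(cam,r["at"]).round(4))
print(sensors.read_state())
E
```

```text
pics
scene clamp 0.8 [0.4858 0.2088 0.0011]
scene clamp 0.65 [ 0.7017 -0.0075  0.0034]
scene cap_nominal 0.7 [0.5534 0.0908 0.0971]
scene pawl_pivot 0.92 [0.5562 0.1523 0.0867]
scene wheel_axis 0.56 [0.5617 0.1975 0.0535]
scene wheel_axis 0.35 [ 7.583e-01  2.250e-01 -1.000e-04]
scene shoe 0.65 [ 0.267  -0.2262 -0.0031]
scene tray 0.63 [ 0.5085 -0.2026  0.0028]
scene tray 0.42 [ 0.6005 -0.4802 -0.0015]
scene old_shoe 0.94 [7.559e-01 2.269e-01 3.000e-04]
top clamp 0.93 [ 0.4918  0.2062 -0.0005]
top clamp 0.54 [0.7635 0.2293 0.0021]
top cap_nominal 0.87 [0.549  0.0943 0.0942]
top pawl_pivot 0.87 [0.5567 0.1528 0.093 ]
top wheel_axis 0.7 [0.5662 0.1977 0.0555]
top shoe 0.87 [0.4858 0.2127 0.0275]
top shoe 0.67 [ 0.2717 -0.2225 -0.0008]
top tray 0.78 [ 0.5121 -0.2004 -0.001 ]
top old_shoe 0.59 [0.7611 0.2267 0.0038]
{'t': 0.8, 'q': array([-1.23709675e+00,  3.58720336e-01,  1.51039977e+00,  1.54853545e-05,
        1.27250277e+00, -1.15075177e-01]), 'joint_velocities': array([ 0.00033563, -0.00078918,  0.00017476, -0.00020141,  0.00080633,
        0.0003571 ]), 'joint_efforts': array([-3.63186882e-04, -5.15267944e+01, -2.71126932e+01,  6.74437894e-02,
        2.46427953e-02, -4.18450597e-06]), 'tcp_pos': array([ 0.26031944, -0.54055505,  0.22267034]), 'tcp_rot': array([-1.58262951e-05,  9.74931111e-01,  2.22506918e-01,  5.70822798e-06]), 'ft_force': array([ 0.54072983,  0.36242741, -0.16845244]), 'moment': array([ 0.04688382, -0.01602636,  0.05371802]), 'gripper_width': 0.08772565396668562}
```

View pics/top0.png

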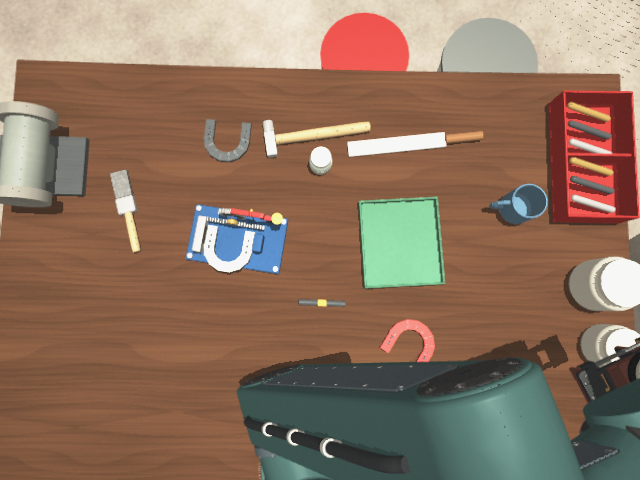

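View pics/scene0.png

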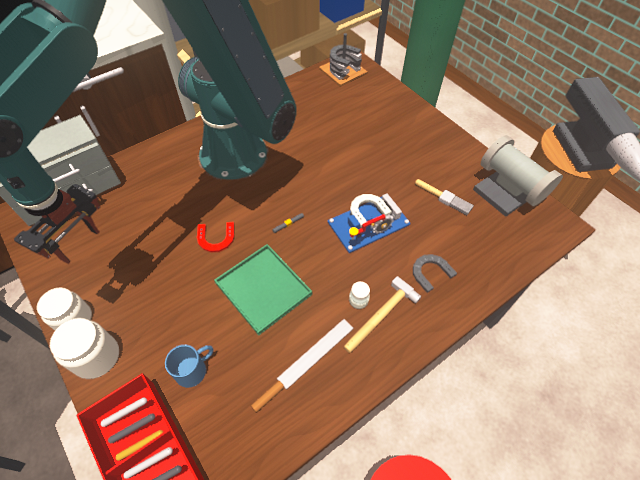

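```bash
python3 - <<'E'
from h import *
im,d=eyes.camera("top"); hsv=cv2.cvtColor(im,cv2.COLOR_BGR2HSV)
def rep(n,m,zmin=0.0):
    P=cloud("top",d,m); P=P[P[:,2]>zmin]
    if len(P)<5: print(n,len(P));return
    r=cv2.minAreaRect((P[:,:2]*1000).astype(np.float32)); print(n,len(P),np.median(P,0).round(4),np.percentile(P[:,2],[5,50,95]).round(4),r)
for t in ["shoe","tray","cap_nominal","clamp"]:
    for r in eyes.trace("top",t)[:2]: print(round(r["score"],2)); rep(t,r["mask"])
m=(hsv[...,0]>20)&(hsv[...,0]<35)&(hsv[...,1]>120)&(hsv[...,2]>100)
rep("yellow>70mm",m,.06)
c0=np.array([.487,.209]);
a=np.array([.5565,.1525])-np.array([.5640,.1976]); # pivot - wheel = -45 y
print("yaw from pivot/wheel",np.degrees(np.arctan2(-a[1],-a[0]))-90)
a=np.array([.551,.0925])-np.array([.5640,.1976]);print("yaw cap/wheel",np.degrees(np.arctan2(-a[1],-a[0]))-90)
E
```

```text
0.85
shoe 961 [0.4719 0.2178 0.0422] [0.0372 0.0422 0.0465] ((480.63897705078125, 209.7760467529297), (112.12593841552734, 99.4270248413086), 82.74203491210938)
0.8
shoe 869 [ 0.2912 -0.233   0.0115] [0.0064 0.0115 0.0159] ((284.5298767089844, -219.90060424804688), (119.98532104492188, 86.10091400146484), 73.09351348876953)
0.76
tray 6671 [ 0.5107 -0.1993  0.0052] [0.0012 0.0052 0.0209] ((510.5448303222656, -200.5166778564453), (210.0494384765625, 194.16567993164062), 4.168822765350342)
0.95
cap_nominal 4337 [0.5175 0.1857 0.0141] [0.0085 0.0141 0.0902] ((514.4252319335938, 192.4471893310547), (225.03565979003906, 142.18284606933594), 82.1887435913086)
0.45
cap_nominal 286 [0.5549 0.1275 0.0921] [0.0714 0.0921 0.1002] ((561.8642578125, 146.29237365722656), (128.3519287109375, 27.113895416259766), 78.6346664428711)
0.95
clamp 4484 [0.5178 0.1857 0.014 ] [0.0084 0.014  0.0899] ((514.1790161132812, 192.01589965820312), (228.53346252441406, 142.88487243652344), 81.54750061035156)
yellow>70mm 15 [0.5458 0.1932 0.0663] [0.0622 0.0663 0.093 ] ((668.9901733398438, -208.21255493164062), (49.80548858642578, 864.8161010742188), 19.546159744262695)
yaw from pivot/wheel -9.441719627283504
yaw cap/wheel -7.051198917895405
```

The top view shows the clamp at about (237,240), its toe pointing at the robot and the cap at (277,218). The tray is at (402,243), and the red look-alike at (410,340) stays put. The scene view agrees. My estimate for the clamp is origin (0.4853, 0.2085) m and yaw -7.5°, which puts the cap at about (0.550, 0.094). I'm starting the move with the fingers shutting.

Request:
servo_tool(steps=[{"xyz":[1.5,-1.25,0],"dr":[0,0,-1.2]},{"xyz":[3,-2.5,0],"dr":[0,0,-2.4]},{"xyz":[4.5,-3.75,0],"dr":[0,0,-3.6]},{"xyz":[6,-5,0],"dr":[0,0,-4.8]},{"xyz":[7.4,-6.2,0],"dr":[0,0,-6]}], fingers=1, grip_force=10)

```text
t: 1.55
tcp_pos: [0.3603, -0.3188, 0.2228]
tcp_rot: [0.0, 0.857, 0.515, 0.0]
ft_force: [1.6, -0.8, -0.1]
gripper_width: 0.0512
```

```bash
cat >> h.py <<'E'
from scipy.spatial.transform import Rotation as Ro
YAW=np.radians(-7.5); O=np.array([.4853,.2085])
def cl(x,y): # clamp mm -> world xy
    c,s=np.cos(YAW),np.sin(YAW); return O+np.array([c*x-s*y,s*x+c*y])/1000
def go(x,y,z,yaw=YAW):
    s=sensors.read_state(); q=s["tcp_rot"]; R=Ro.from_quat([q[1],q[2],q[3],q[0]])
    yv=np.array([np.cos(yaw),np.sin(yaw),0]); zv=np.array([0,0,-1.]); T=Ro.from_matrix(np.c_[np.cross(yv,zv),yv,zv])
    sh=R.inv().apply(np.array([x,y,z])-s["tcp_pos"])/.025; dr=(R.inv()*T).as_rotvec()/np.radians(6)
    print("t",round(s["t"],2),"tcp",s["tcp_pos"].round(4),"F",s["ft_force"].round(2),"w",round(s["gripper_width"],4),"| xyz",sh.round(2),"dr",dr.round(2))
E
python3 -c "
from h import *
p=cl(79,-105);print(p);go(*p,.15)"
```

```text
[0.54991889 0.09408672]
t 1.55 tcp [ 0.3603 -0.3188  0.2228] F [ 1.63 -0.79 -0.14] w 0.0512 | xyz [18.14 -1.06  2.92] dr [ 0.   -0.   -3.42]
```

Request:
servo_tool(steps=[{"xyz":[1.9,-0.1,0],"dr":[0,0,-0.7]},{"xyz":[3.8,-0.2,0],"dr":[0,0,-1.4]},{"xyz":[5.7,-0.3,0],"dr":[0,0,-2.1]},{"xyz":[7.6,-0.4,0],"dr":[0,0,-2.8]},{"xyz":[9.5,-0.55,0],"dr":[0,0,-3.4]}])

```text
t: 2.05
tcp_pos: [0.4604, -0.1009, 0.2232]
tcp_rot: [0.001, 0.752, 0.66, 0.0]
ft_force: [0.5, -0.5, -0.3]
gripper_width: 0.0114
```

```bash
python3 -c "
from h import *
p=cl(79,-105);go(*p,.15)"
```

```text
t 2.05 tcp [ 0.4604 -0.1009  0.2232] F [ 0.46 -0.53 -0.32] w 0.0114 | xyz [8.2  2.53 2.93] dr [0.01 0.   0.01]
```

Request:
servo_tool(steps=[{"xyz":[1.8,0.6,0.3]},{"xyz":[3.6,1.2,0.8]},{"xyz":[5.4,1.7,1.6]},{"xyz":[7.2,2.2,2.4]},{"xyz":[8.2,2.53,3.2]}])

```text
schema error: expected keys xyz, dr
```

Request:
servo_tool(steps=[{"xyz":[0,0,0]},{"xyz":[0,0,0]}])

```text
schema error: expected keys xyz, dr
```

```bash
python3 - <<'E'
from h import *
p=cl(79,-105);go(*p,.12)
im,d=eyes.camera("scene"); cv2.imwrite("pics/s1.png",cv2.resize(im[150:290,290:450],(800,700))[:600]); 
im2,d2=eyes.camera("top"); 
for cam in ("scene","top"):
  for t in ("cap_nominal","pawl_pivot"):
    for r in eyes.pinpoint(cam,t)[:2]: print(cam,t,round(r["score"],2),w(cam,r["at"]).round(4))
hsv=cv2.cvtColor(im,cv2.COLOR_BGR2HSV); m=(hsv[...,0]>20)&(hsv[...,0]<35)&(hsv[...,1]>120)&(hsv[...,2]>80)
m[:, :330]=0; m[:,375:]=0; m[:215]=0; m[245:]=0
print(cloud("scene",d,m).round(4)[::4])
E
```

```text
t 2.05 tcp [ 0.4604 -0.1009  0.2232] F [ 0.46 -0.53 -0.32] w 0.0114 | xyz [8.2  2.53 4.13] dr [0.01 0.   0.01]
scene cap_nominal 0.86 [0.5543 0.0925 0.0971]
scene pawl_pivot 0.81 [0.5582 0.1535 0.0889]
top cap_nominal 0.82 [0.5525 0.0936 0.0945]
top pawl_pivot 0.73 [0.5576 0.1494 0.0917]
[[0.5368 0.0962 0.0897]
 [0.5399 0.0937 0.0902]
 [0.5455 0.1043 0.0878]
 [0.543  0.0951 0.0876]
 [0.5522 0.1021 0.0923]
 [0.5458 0.0929 0.0876]
 [0.5528 0.102  0.0881]
 [0.5489 0.0903 0.0883]
 [0.5562 0.0991 0.0893]
 [0.5523 0.0875 0.0897]
 [0.5574 0.0985 0.0862]
 [0.5545 0.0858 0.0887]
 [0.5606 0.0957 0.0874]
 [0.561  0.0839 0.0928]]
```

View pics/s1.png

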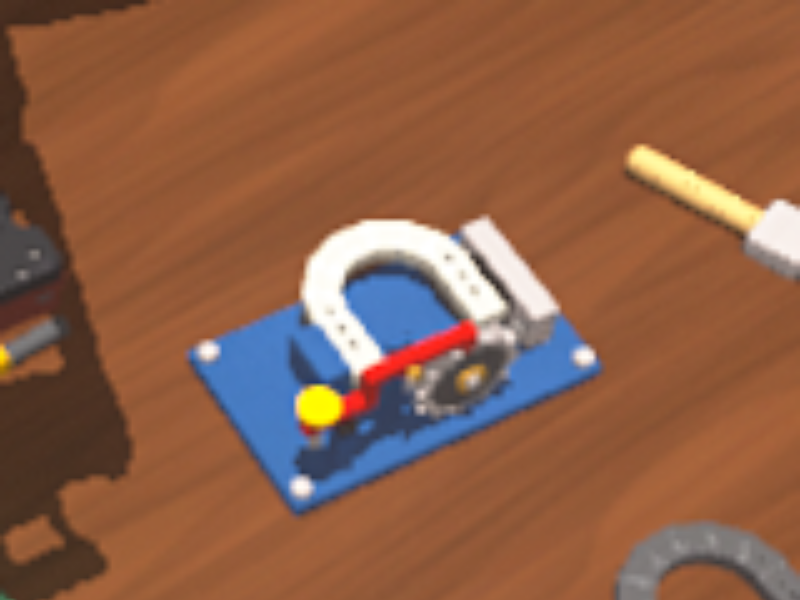

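The crop shows the yellow cap at (320,406), clear on the pawl's stepped-down tail. Depth puts its top near z 0.089. The last move was refused because each row needs "dr", so I'm resending it.

Request:
servo_tool(steps=[{"xyz":[1.8,0.6,0.3],"dr":[0,0,0]},{"xyz":[3.6,1.2,0.8],"dr":[0,0,0]},{"xyz":[5.4,1.75,1.8],"dr":[0,0,0]},{"xyz":[7.2,2.3,2.8],"dr":[0,0,0]},{"xyz":[8.2,2.58,3.9],"dr":[0,0,0]}])

```text
t: 2.85
tcp_pos: [0.5531, 0.0913, 0.1253]
tcp_rot: [0.001, 0.754, 0.657, 0.001]
ft_force: [0.8, 0.0, 0.5]
gripper_width: 0.0004
```

Request:
servo_tool(steps=[{"xyz":[0,0,0],"dr":[0,0,0]},{"xyz":[0,0,0],"dr":[0,0,0]}])

```text
t: 3.05
tcp_pos: [0.5528, 0.0899, 0.1245]
tcp_rot: [0.001, 0.754, 0.657, 0.0]
ft_force: [-0.4, -0.4, -0.4]
gripper_width: 0.0007
```

```bash
python3 -c "
from h import *
go(.551,.0936,.1)"
```

```text
t 3.05 tcp [0.5528 0.0899 0.1245] F [-0.41 -0.44 -0.39] w 0.0007 | xyz [ 0.14 -0.1   0.98] dr [ 0.02  0.01 -0.06]
```

Request:
servo_tool(steps=[{"xyz":[0.07,-0.05,0.25],"dr":[0,0,0]},{"xyz":[0.14,-0.1,0.5],"dr":[0,0,0]},{"xyz":[0.14,-0.1,0.75],"dr":[0,0,0]},{"xyz":[0.14,-0.1,0.98],"dr":[0,0,0]},{"xyz":[0.14,-0.1,0.98],"dr":[0,0,0]}])

```text
t: 3.55
tcp_pos: [0.5502, 0.0932, 0.0993]
tcp_rot: [0.001, 0.754, 0.657, -0.0]
ft_force: [-0.3, -0.0, -0.2]
gripper_width: 0.0003
```

Request:
servo_tool(steps=[{"xyz":[0,0,0.06],"dr":[0,0,0]},{"xyz":[0,0,0.12],"dr":[0,0,0]},{"xyz":[0,0,0.16],"dr":[0,0,0]},{"xyz":[0,0,0.16],"dr":[0,0,0]}])

```text
t: 3.95
tcp_pos: [0.5502, 0.0933, 0.0953]
tcp_rot: [0.001, 0.754, 0.657, -0.0]
ft_force: [0.1, -0.3, -0.6]
gripper_width: 0.0002
```

Request:
servo_tool(steps=[{"xyz":[0,0,0.04],"dr":[0,0,0]},{"xyz":[0,0,0.08],"dr":[0,0,0]},{"xyz":[0,0,0.12],"dr":[0,0,0]},{"xyz":[0,0,0.12],"dr":[0,0,0]}])

```text
t: 4.35
tcp_pos: [0.5501, 0.0933, 0.0921]
tcp_rot: [0.0, 0.754, 0.657, -0.0]
ft_force: [-0.7, 0.7, 0.0]
gripper_width: 0.0002
```

Request:
servo_tool(steps=[{"xyz":[0,0,0.04],"dr":[0,0,0]},{"xyz":[0,0,0.08],"dr":[0,0,0]},{"xyz":[0,0,0.08],"dr":[0,0,0]}])

```text
t: 4.65
tcp_pos: [0.5499, 0.0933, 0.09]
tcp_rot: [0.0, 0.754, 0.657, -0.0]
ft_force: [-0.2, 0.2, -0.3]
gripper_width: 0.0006
```

Request:
servo_tool(steps=[{"xyz":[0,0,0.04],"dr":[0,0,0]},{"xyz":[0,0,0.08],"dr":[0,0,0]},{"xyz":[0,0,0.08],"dr":[0,0,0]}])

```text
t: 4.95
tcp_pos: [0.5501, 0.0933, 0.0883]
tcp_rot: [0.001, 0.754, 0.657, -0.0]
ft_force: [-0.4, -0.2, 4.7]
gripper_width: 0.0008
```

Request:
servo_tool(steps=[{"xyz":[0,0,0.04],"dr":[0,0,0]},{"xyz":[0,0,0.08],"dr":[0,0,0]},{"xyz":[0,0,0.08],"dr":[0,0,0]}])

```text
t: 5.25
tcp_pos: [0.5502, 0.0933, 0.0869]
tcp_rot: [0.001, 0.754, 0.657, -0.0]
ft_force: [-1.7, 0.1, 6.3]
gripper_width: 0.0002
```

First touch came at z ≈ 0.0888. The target hold is about 11.3 mm below that, z ≈ 0.0775.

Request:
servo_tool(steps=[{"xyz":[0,0,0.06],"dr":[0,0,0]},{"xyz":[0,0,0.12],"dr":[0,0,0]},{"xyz":[0,0,0.16],"dr":[0,0,0]},{"xyz":[0,0,0.2],"dr":[0,0,0]},{"xyz":[0,0,0.2],"dr":[0,0,0]}])

```text
t: 5.75
tcp_pos: [0.5503, 0.0936, 0.0826]
tcp_rot: [0.001, 0.754, 0.657, 0.0]
ft_force: [-1.6, 0.8, 6.5]
gripper_width: 0.0008
```

Request:
servo_tool(steps=[{"xyz":[0,0,0.04],"dr":[0,0,0]},{"xyz":[0,0,0.08],"dr":[0,0,0]},{"xyz":[0,0,0.08],"dr":[0,0,0]}])

```text
t: 6.05
tcp_pos: [0.5503, 0.0938, 0.0812]
tcp_rot: [0.001, 0.754, 0.657, 0.0]
ft_force: [-1.3, 0.4, 6.3]
gripper_width: 0.0004
```

Request:
servo_tool(steps=[{"xyz":[0,0,0.04],"dr":[0,0,0]},{"xyz":[0,0,0.08],"dr":[0,0,0]},{"xyz":[0,0,0.1],"dr":[0,0,0]},{"xyz":[0,0,0.1],"dr":[0,0,0]}])

```text
t: 6.45
tcp_pos: [0.5504, 0.0942, 0.0788]
tcp_rot: [0.0, 0.754, 0.657, 0.001]
ft_force: [-1.3, 2.1, 5.6]
gripper_width: 0.0004
```

Request:
servo_tool(steps=[{"xyz":[0,0,0.03],"dr":[0,0,0]},{"xyz":[0,0,0.05],"dr":[0,0,0]},{"xyz":[0,0,0.05],"dr":[0,0,0]}])

```text
t: 6.75
tcp_pos: [0.5505, 0.0945, 0.0778]
tcp_rot: [0.0, 0.754, 0.657, 0.001]
ft_force: [-1.9, 1.4, 5.4]
gripper_width: 0.0004
```

```bash
python3 -c "
from h import *
go(.5503,.0936,.0775)
im,d=eyes.camera('scene'); cv2.imwrite('pics/s2.png',cv2.resize(im[180:270,320:440],(800,600)))
"
```

```text
t 6.75 tcp [0.5505 0.0945 0.0778] F [-1.91  1.36  5.38] w 0.0004 | xyz [-0.03 -0.    0.01] dr [ 0.01 -0.01 -0.07]
```

The force dropped to 5.4 N, so the nose has slipped clear. I'll hold here using camera calls, which keep the target, and watch the jaw.

```bash
python3 - <<'E'
from h import *
def jaw(d,im):
    P=cloud("top",d,np.ones_like(d,bool)); c,s=np.cos(YAW),np.sin(YAW)
    D=(P[:,:2]-O)*1000; x=c*D[:,0]+s*D[:,1]; y=-s*D[:,0]+c*D[:,1]; z=P[:,2]*1000
    m=(x>-15)&(x<58)&(y>50)&(y<115)&(z>38)&(z<60)
    return m.sum(), np.percentile(y[m],[5,50,95]).round(1)
d0=np.load("topd.npy"); print("start",jaw(d0,None))
for i in range(64):
    im,d=eyes.camera("top")
    if i%16==15:
        print(jaw(d,im)); go(.5503,.0936,.0775)
im,_=eyes.camera("scene"); cv2.imwrite('pics/s3.png',cv2.resize(im[180:270,320:440],(800,600)))
E
```

```text
start (np.int64(386), array([51.7, 65.6, 78.7]))
(np.int64(349), array([64.6, 78.5, 90. ]))
t 7.6 tcp [0.5505 0.0944 0.0778] F [-1.88  1.14  5.03] w 0.0006 | xyz [-0.03 -0.    0.01] dr [ 0.02 -0.01 -0.07]
(np.int64(350), array([69.7, 83.1, 94.7]))
t 8.4 tcp [0.5505 0.0944 0.0778] F [-1.39  1.62  5.94] w 0.0003 | xyz [-0.03 -0.    0.01] dr [ 0.01 -0.01 -0.07]
(np.int64(354), array([71. , 84.8, 96.6]))
t 9.2 tcp [0.5505 0.0945 0.0778] F [-2.66  2.02  6.69] w 0.0001 | xyz [-0.04 -0.    0.01] dr [ 0.01 -0.01 -0.07]
(np.int64(353), array([70.7, 85. , 96.6]))
t 10.0 tcp [0.5505 0.0945 0.0778] F [-1.38  1.37  5.78] w 0.0002 | xyz [-0.04 -0.    0.01] dr [ 0.01 -0.01 -0.07]
```

View pics/s3.png

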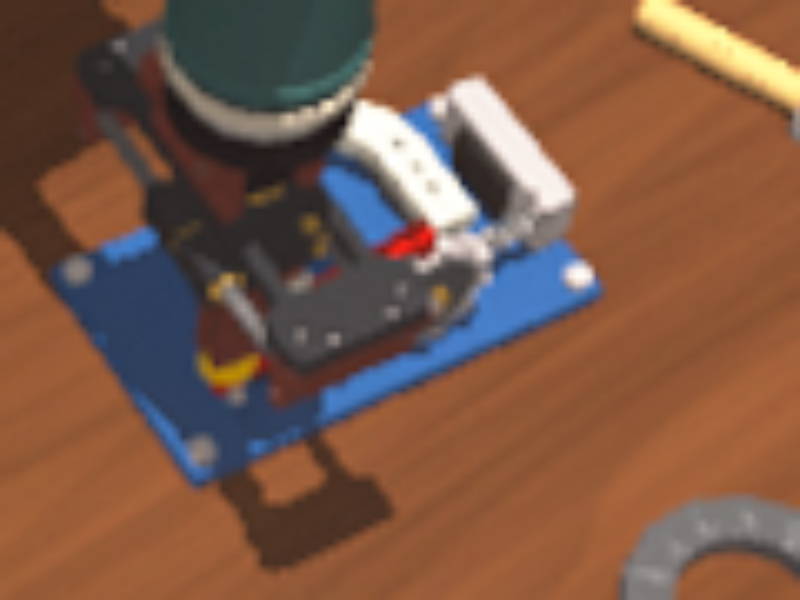

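The crop shows the jaw backed well off the shoe at (510,160). Its travel has levelled off at about 17.9 mm, so it is fully open. I'll hold briefly, then ease up.

Request:
servo_tool(steps=[{"xyz":[0,0,0],"dr":[0,0,0]},{"xyz":[0,0,0],"dr":[0,0,0]},{"xyz":[0,0,0],"dr":[0,0,0]},{"xyz":[0,0,0],"dr":[0,0,0]},{"xyz":[0,0,0],"dr":[0,0,0]}])

```text
t: 10.55
tcp_pos: [0.5504, 0.0945, 0.078]
tcp_rot: [0.0, 0.754, 0.657, 0.001]
ft_force: [-2.0, 0.5, 5.9]
gripper_width: 0.0004
```

Request:
servo_tool(steps=[{"xyz":[0,0,-0.12],"dr":[0,0,0]},{"xyz":[0,0,-0.24],"dr":[0,0,0]},{"xyz":[0,0,-0.36],"dr":[0,0,0]},{"xyz":[0,0,-0.5],"dr":[0,0,0]},{"xyz":[0,0,-0.8],"dr":[0,0,0]}])

```text
t: 11.05
tcp_pos: [0.55, 0.0947, 0.0978]
tcp_rot: [-0.0, 0.754, 0.657, 0.001]
ft_force: [-0.4, -0.5, 0.2]
gripper_width: 0.0005
```

Request:
servo_tool(steps=[{"xyz":[0,0,-0.5],"dr":[0,0,0]},{"xyz":[0,0,-1.2],"dr":[0,0,0]},{"xyz":[0,0,-1.7],"dr":[0,0,0]},{"xyz":[0,0,-1.7],"dr":[0,0,0]}])

```text
t: 11.45
tcp_pos: [0.5517, 0.0949, 0.1426]
tcp_rot: [0.001, 0.754, 0.657, 0.002]
ft_force: [-0.8, 0.0, 0.1]
gripper_width: 0.0004
```

```bash
python3 - <<'E'
from h import *
im,d=eyes.camera("top")
for r in eyes.trace("top","shoe")[:3]:
    P=cloud("top",d,r["mask"]); P=P[P[:,2]>.03]
    if len(P)>300: print(r["score"],cv2.minAreaRect((P[:,:2]*1000).astype(np.float32)),np.median(P[:,2]))
for r in eyes.pinpoint("top","shoe")[:3]: print(w("top",r["at"]).round(4),r["score"])
p=cl(-44,0); print(p); go(*p,.14)
E
```

```text
[0.4862 0.2104 0.0276] 0.61
[ 0.2742 -0.2243 -0.0025] 0.61
[0.44167643 0.21424315]
t 11.6 tcp [0.5497 0.0947 0.1401] F [-0.67 -0.85 -0.64] w 0.0002 | xyz [ 4.14 -4.94  0.01] dr [ 0.   -0.01 -0.07]
```

Request:
servo_tool(steps=[{"xyz":[1.0,-1.2,0],"dr":[0,0,0]},{"xyz":[2.0,-2.4,0],"dr":[0,0,0]},{"xyz":[3.0,-3.6,0],"dr":[0,0,-0.07]},{"xyz":[4.14,-4.94,0],"dr":[0,0,-0.07]},{"xyz":[4.14,-4.94,0],"dr":[0,0,-0.07]}], fingers=-0.14)

```text
t: 12.1
tcp_pos: [0.4366, 0.2164, 0.139]
tcp_rot: [-0.002, 0.751, 0.661, -0.001]
ft_force: [-0.3, -0.3, -0.6]
gripper_width: 0.0366
```

Request:
servo_tool(steps=[{"xyz":[0,0,0.8],"dr":[0,0,0]},{"xyz":[0,0,1.6],"dr":[0,0,0]},{"xyz":[0,0,2.4],"dr":[0,0,0]},{"xyz":[0,0,2.4],"dr":[0,0,0]}])

```text
t: 12.5
tcp_pos: [0.4346, 0.2153, 0.0766]
tcp_rot: [-0.003, 0.751, 0.661, -0.004]
ft_force: [-0.4, -0.4, 0.3]
gripper_width: 0.0501
```

```bash
python3 - <<'E'
from h import *
go(.4418,.2145,.0315)
im,d=eyes.camera("scene"); cv2.imwrite("pics/s4.png",cv2.resize(im[160:270,310:440],(780,600)))
E
```

```text
t 12.5 tcp [0.4346 0.2153 0.0766] F [-0.41 -0.44  0.32] w 0.0501 | xyz [0.01 0.31 1.8 ] dr [-0.09  0.02  0.03]
```

View pics/s4.png

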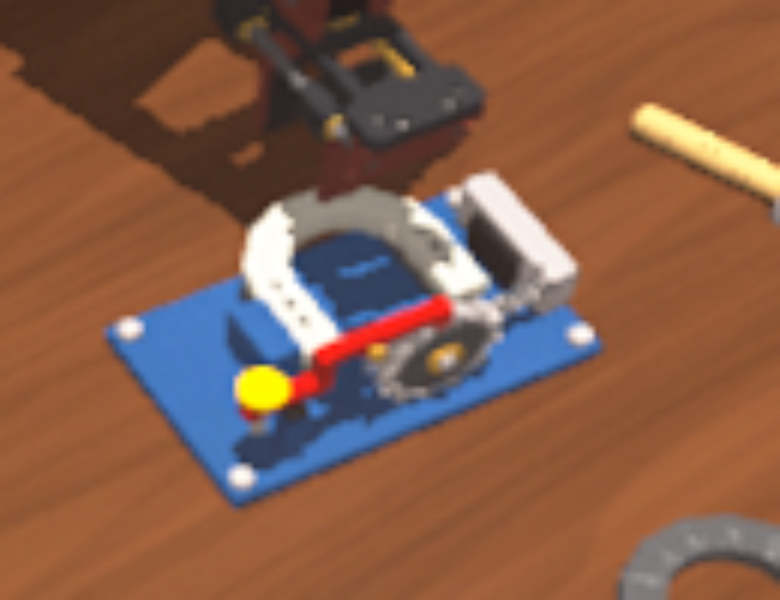

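The pawl is back on the wheel and the jaw is open. The gripper is over the toe at (350,190). I'll go down until the tips are just above the shoe's underside, so they clear the tray floor later.

Request:
servo_tool(steps=[{"xyz":[0,0.31,0.5],"dr":[-0.09,0,0.03]},{"xyz":[0,0.31,1.0],"dr":[-0.09,0,0.03]},{"xyz":[0,0.31,1.4],"dr":[-0.09,0,0.03]},{"xyz":[0,0.31,1.7],"dr":[-0.09,0,0.03]},{"xyz":[0,0.31,1.8],"dr":[-0.09,0,0.03]}])

```text
t: 13.05
tcp_pos: [0.4426, 0.2144, 0.0323]
tcp_rot: [0.001, 0.752, 0.659, -0.0]
ft_force: [-0.1, 0.0, -0.3]
gripper_width: 0.0501
```

```bash
python3 - <<'E'
from h import *
go(.4418,.2145,.0315)
im,d=eyes.camera("scene"); cv2.imwrite("pics/s5.png",cv2.resize(im[160:270,310:440],(780,600)))
E
```

```text
t 13.05 tcp [0.4426 0.2144 0.0323] F [-0.09  0.03 -0.28] w 0.0501 | xyz [-0.   -0.03  0.03] dr [0.01 0.01 0.  ]
```

View pics/s5.png

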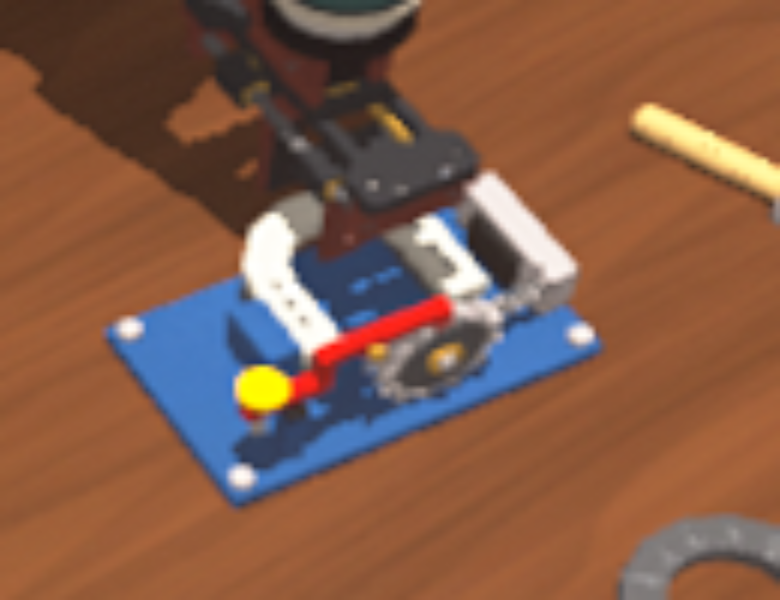

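The fingers straddle the toe web at about (340,230). I'll close gently first, then firm up.

Request:
servo_tool(steps=[{"xyz":[0,0,0.02],"dr":[0,0,0]},{"xyz":[0,0,0.02],"dr":[0,0,0]},{"xyz":[0,0,0.02],"dr":[0,0,0]},{"xyz":[0,0,0.02],"dr":[0,0,0]},{"xyz":[0,0,0.02],"dr":[0,0,0]}], fingers=1, grip_force=12)

```text
t: 13.6
tcp_pos: [0.4429, 0.2146, 0.0321]
tcp_rot: [0.001, 0.752, 0.659, 0.0]
ft_force: [0.4, -0.3, 1.2]
gripper_width: 0.023
```

Request:
servo_tool(steps=[{"xyz":[0,0,0],"dr":[0,0,0]},{"xyz":[0,0,0],"dr":[0,0,0]},{"xyz":[0,0,0],"dr":[0,0,0]}], grip_force=50)

```text
t: 13.9
tcp_pos: [0.4427, 0.2146, 0.0321]
tcp_rot: [0.001, 0.752, 0.659, -0.0]
ft_force: [0.1, -0.2, 1.1]
gripper_width: 0.0219
```

Request:
servo_tool(steps=[{"xyz":[0,0,-0.1],"dr":[0,0,0]},{"xyz":[0,0,-0.3],"dr":[0,0,0]},{"xyz":[0,0,-0.6],"dr":[0,0,0]},{"xyz":[0,0,-1.0],"dr":[0,0,0]},{"xyz":[0,0,-1.4],"dr":[0,0,0]}])

```text
t: 14.4
tcp_pos: [0.4428, 0.2146, 0.0681]
tcp_rot: [0.001, 0.752, 0.659, 0.0]
ft_force: [-0.6, 0.4, -1.4]
gripper_width: 0.0218
```

Request:
servo_tool(steps=[{"xyz":[0,0,-0.6],"dr":[0,0,0]},{"xyz":[0,0,-1.3],"dr":[0,0,0]},{"xyz":[0,0,-2.0],"dr":[0,0,0]},{"xyz":[0,0,-2.7],"dr":[0,0,0]},{"xyz":[0,0,-2.9],"dr":[0,0,0]}])

```text
t: 14.9
tcp_pos: [0.444, 0.2152, 0.143]
tcp_rot: [0.002, 0.752, 0.659, 0.002]
ft_force: [0.3, -0.4, -2.3]
gripper_width: 0.0217
```

```bash
python3 - <<'E'
from h import *
# shoe centre to tray centre: shoe centre is +39 mm from grip along tool y
p=np.array([.5105,-.2005])-.039*np.array([np.cos(YAW),np.sin(YAW)]); print(p); go(*p,.14)
im,d=eyes.camera("scene"); cv2.imwrite("pics/s6.png",cv2.resize(im[110:270,310:450],(700,600)))
P=cloud("scene",d,np.ones_like(d,bool)); D=P[:,:2]-O; c,s=np.cos(YAW),np.sin(YAW); x=c*D[:,0]+s*D[:,1]; y=-s*D[:,0]+c*D[:,1]
m=(abs(y)<.056)&(x>0)&(x<.045)&(P[:,2]>.1)&(P[:,2]<.17)
print(m.sum(),np.polyfit(x[m],P[m,2],1),P[m,2].mean())
E
```

```text
[ 0.47183365 -0.19540948]
t 14.9 tcp [0.444  0.2152 0.143 ] F [ 0.27 -0.39 -2.28] w 0.0217 | xyz [-16.14   3.24   0.13] dr [ 0.05 -0.01  0.  ]
252 [-0.06017621  0.15381384] 0.15236742808773782
```

View pics/s6.png

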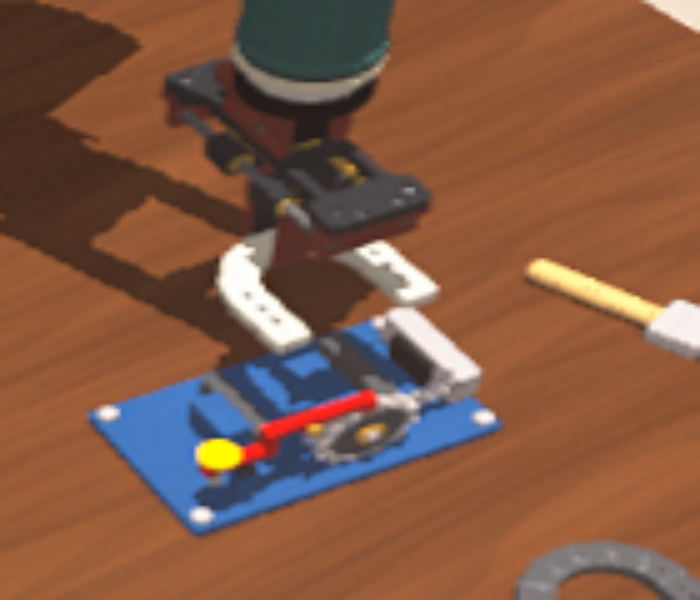

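The shoe hangs level at about (320,290) in the crop, and the clamp is undisturbed. I'll carry it to the tray.

Request:
servo_tool(steps=[{"xyz":[-1.0,0.2,0],"dr":[0,0,0]},{"xyz":[-2.5,0.5,0],"dr":[0,0,0]},{"xyz":[-4.1,0.8,0],"dr":[0,0,0]},{"xyz":[-5.7,1.1,0],"dr":[0,0,0]},{"xyz":[-7.3,1.5,0],"dr":[0,0,0]}])

```text
t: 15.45
tcp_pos: [0.4563, 0.028, 0.1424]
tcp_rot: [0.001, 0.752, 0.66, 0.001]
ft_force: [0.7, -0.5, -1.7]
gripper_width: 0.0213
```

```bash
python3 -c "
from h import *
go(.4718,-.1954,.14)"
```

```text
t 15.45 tcp [0.4563 0.028  0.1424] F [ 0.73 -0.46 -1.67] w 0.0213 | xyz [-8.78  1.78  0.1 ] dr [ 0.04 -0.    0.01]
```

Request:
servo_tool(steps=[{"xyz":[-1.8,0.36,0],"dr":[0,0,0]},{"xyz":[-3.7,0.75,0],"dr":[0,0,0]},{"xyz":[-5.6,1.13,0],"dr":[0,0,0]},{"xyz":[-7.5,1.5,0],"dr":[0,0,0]},{"xyz":[-8.78,1.78,0],"dr":[0,0,0]}])

```text
t: 15.95
tcp_pos: [0.4717, -0.1986, 0.142]
tcp_rot: [0.001, 0.752, 0.659, 0.001]
ft_force: [0.2, 0.3, -2.1]
gripper_width: 0.0217
```

Request:
servo_tool(steps=[{"xyz":[0,0,0.5],"dr":[0,0,0]},{"xyz":[0,0,1.3],"dr":[0,0,0]},{"xyz":[0,0,2.1],"dr":[0,0,0]},{"xyz":[0,0,2.8],"dr":[0,0,0]},{"xyz":[0,0,2.8],"dr":[0,0,0]}])

```text
t: 16.45
tcp_pos: [0.4697, -0.1975, 0.0695]
tcp_rot: [-0.001, 0.752, 0.659, 0.0]
ft_force: [0.8, 0.4, -2.2]
gripper_width: 0.0215
```

```bash
python3 - <<'E'
from h import *
go(.4718,-.1954,.02)
im,d=eyes.camera("scene"); cv2.imwrite("pics/s7.png",cv2.resize(im[190:350,190:350],(600,600)))
E
```

```text
t 16.45 tcp [ 0.4697 -0.1975  0.0695] F [ 0.8   0.4  -2.16] w 0.0215 | xyz [0.09 0.08 1.98] dr [-0.01 -0.02 -0.01]
```

View pics/s7.png

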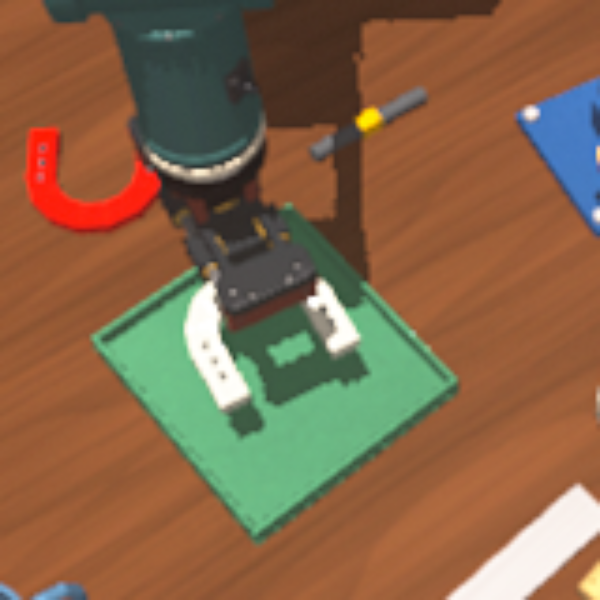

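The shoe is above the tray at about (265,350), clear of the walls. I'm lowering it.

Request:
servo_tool(steps=[{"xyz":[0,0,0.5],"dr":[0,0,0]},{"xyz":[0,0,1.1],"dr":[0,0,0]},{"xyz":[0,0,1.6],"dr":[0,0,0]},{"xyz":[0,0,2.0],"dr":[0,0,0]},{"xyz":[0,0,2.12],"dr":[0,0,0]}])

```text
t: 17.0
tcp_pos: [0.47, -0.1975, 0.0167]
tcp_rot: [-0.001, 0.752, 0.659, 0.0]
ft_force: [1.0, 1.2, -2.1]
gripper_width: 0.0216
```

Request:
servo_tool(steps=[{"xyz":[0,0,0.04],"dr":[0,0,0]},{"xyz":[0,0,0.08],"dr":[0,0,0]},{"xyz":[0,0,0.12],"dr":[0,0,0]},{"xyz":[0,0,0.12],"dr":[0,0,0]}])

```text
t: 17.4
tcp_pos: [0.4703, -0.1976, 0.0139]
tcp_rot: [-0.001, 0.752, 0.659, 0.0]
ft_force: [-0.6, 0.6, -1.7]
gripper_width: 0.0217
```

Request:
servo_tool(steps=[{"xyz":[0,0,0.04],"dr":[0,0,0]},{"xyz":[0,0,0.08],"dr":[0,0,0]},{"xyz":[0,0,0.12],"dr":[0,0,0]},{"xyz":[0,0,0.12],"dr":[0,0,0]}])

```text
t: 17.8
tcp_pos: [0.4702, -0.1976, 0.0109]
tcp_rot: [-0.001, 0.752, 0.659, 0.0]
ft_force: [-1.1, 0.1, -1.7]
gripper_width: 0.0219
```

Request:
servo_tool(steps=[{"xyz":[0,0,0.03],"dr":[0,0,0]},{"xyz":[0,0,0.06],"dr":[0,0,0]},{"xyz":[0,0,0.06],"dr":[0,0,0]}])

```text
t: 18.1
tcp_pos: [0.4701, -0.1975, 0.0092]
tcp_rot: [-0.001, 0.752, 0.659, 0.0]
ft_force: [0.2, -0.6, -2.0]
gripper_width: 0.0216
```

Request:
servo_tool(steps=[{"xyz":[0,0,0.03],"dr":[0,0,0]},{"xyz":[0,0,0.06],"dr":[0,0,0]},{"xyz":[0,0,0.06],"dr":[0,0,0]}])

```text
t: 18.4
tcp_pos: [0.47, -0.1975, 0.0076]
tcp_rot: [-0.001, 0.752, 0.659, 0.0]
ft_force: [-0.3, 0.0, -1.2]
gripper_width: 0.0218
```

Request:
servo_tool(steps=[{"xyz":[0,0,0.02],"dr":[0,0,0]},{"xyz":[0,0,0.04],"dr":[0,0,0]},{"xyz":[0,0,0.04],"dr":[0,0,0]}])

```text
t: 18.7
tcp_pos: [0.4701, -0.1975, 0.0071]
tcp_rot: [-0.001, 0.752, 0.659, 0.0]
ft_force: [-1.4, 1.0, 4.2]
gripper_width: 0.0219
```

Contact: the force went from -2 N to +4 N. I'll open by a small amount and retreat.

Request:
servo_tool(steps=[{"xyz":[0,0,-0.02],"dr":[0,0,0]},{"xyz":[0,0,-0.02],"dr":[0,0,0]},{"xyz":[0,0,-0.02],"dr":[0,0,0]},{"xyz":[0,0,-0.02],"dr":[0,0,0]},{"xyz":[0,0,-0.02],"dr":[0,0,0]}], fingers=0.05)

```text
t: 19.2
tcp_pos: [0.4701, -0.1975, 0.0076]
tcp_rot: [-0.001, 0.752, 0.659, 0.0]
ft_force: [0.4, 0.9, -0.1]
gripper_width: 0.0416
```

Request:
servo_tool(steps=[{"xyz":[0,0,-0.2],"dr":[0,0,0]},{"xyz":[0,0,-0.6],"dr":[0,0,0]},{"xyz":[0,0,-1.2],"dr":[0,0,0]},{"xyz":[0,0,-2.0],"dr":[0,0,0]},{"xyz":[0,0,-3.0],"dr":[0,0,0]}])

```text
t: 19.7
tcp_pos: [0.4697, -0.1974, 0.0835]
tcp_rot: [-0.001, 0.752, 0.659, 0.0]
ft_force: [0.1, -0.5, -0.4]
gripper_width: 0.0418
```

Request:
servo_tool(steps=[{"xyz":[0,0,-1.5],"dr":[0,0,0]},{"xyz":[0,0,-3.0],"dr":[0,0,0]},{"xyz":[0,0,-4.0],"dr":[0,0,0]},{"xyz":[0,0,-4.0],"dr":[0,0,0]}])

```text
t: 20.1
tcp_pos: [0.4722, -0.1989, 0.188]
tcp_rot: [0.003, 0.752, 0.659, 0.002]
ft_force: [1.0, -0.5, 0.3]
gripper_width: 0.0417
```

```bash
python3 - <<'E'
from h import *
im,d=eyes.camera("scene"); cv2.imwrite("pics/s8.png",im[130:430,180:580])
for r in eyes.trace("scene","shoe")[:3]:
    P=cloud("scene",d,r["mask"]); print(r["score"],len(P),np.median(P,0).round(4),np.percentile(P[:,2],[5,95]).round(4),cv2.minAreaRect((P[:,:2]*1000).astype(np.float32)))
print(sensors.read_state()["tcp_pos"])
E
```

```text
0.93 628 [ 0.5016 -0.197   0.0179] [0.0093 0.0216] ((506.15802001953125, -200.57264709472656), (113.68264770507812, 103.73556518554688), 84.03730773925781)
0.68 532 [ 0.2925 -0.2396  0.0131] [0.0042 0.0172] ((337.2344665527344, -241.21151733398438), (112.32269287109375, 247.6453857421875), 71.82011413574219)
[ 0.46989656 -0.1976264   0.18424066]
```

View pics/s8.png

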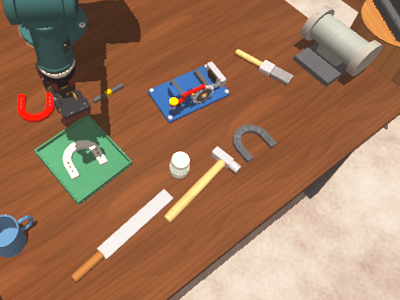

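The shoe lies flat in the tray at (85,155) with its top at z ≈ 0.017. The clamp is open with the pawl down, and nothing else has moved.

```bash
python3 -c "
from h import *
print(workorder.hand_in())"
```

```text
the job is handed in; nothing more can be done
None
```

The shoe is out of the clamp and lying flat in the green tray, same side up. I handed the job in at about 20 s on the robot's clock.

- **Releasing the clamp:** I found the cap by touch at z ≈ 88.8 mm and pressed about 11 mm. The force was about 6.5 N on the way down, falling to about 5.4 N as the nose slipped clear. I held it there for about 3.5 s and the stop was never reached. By depth image the jaw backed off 17.9 mm of its 18 mm and stopped moving. I then eased off, and the picture showed the pawl back down on the wheel.
- **Moving the shoe:** I gripped it across the toe at 50 N, with the fingers measuring 21.9 mm on the 22 mm web. I carried it level to the tray and lowered it until it touched at about 4 N before opening.
- **Last checks:** The final picture shows the shoe near the middle of the tray, clear of the walls, with its top at about 17 mm as expected. The gripper is about 18 cm up and touching nothing. Nothing else on the bench appears to have moved.
- **Problems along the way:** One move was refused because its rows lacked "dr", and I sent it again. After the release, the shoe outline from the top camera gave no usable result, so I aimed the grip from the earlier measurement and the shoe's found position. No check disagreed.

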